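Scrub the beaker and open the safety cap of the cleaner jug

ROBOT

A 6-joint arm with a two-finger parallel gripper is mounted at the origin on a cart in front of the work surface, level with it; the furniture and walls round the work are solid. World frame = base frame: x ahead of the robot, y to its left, z up, the work surface at z = 0. Lengths are in m, angles in rad, forces in N, time in s.
With the tool pointing down it reaches from about 0.35 to 0.775 m from the base axis. Payload 7.3 kg.
Tool frame: the origin (TCP) lies at the very end of the fingers, on their centre line; the grasp point (between the pads) lies 19 mm behind it (robot.tcp_to_grasp is the distance from the TCP to the grasp point, in m); z points along the fingers, y is the direction in which the jaws open and shut (so a half turn about z gives the same grasp; the last joint's range is limited). The gripper opens to 92 mm and grips with 3 to 60 N. Pads are 19 mm wide; open, the fingers measure 130 mm over their backs; the gripper's body (75 mm by 190 mm) begins 47 mm behind the grasp point.
Start: joints at [1.116, 0.342, 1.524, -0, 1.275, -0.146], TCP at [0.16, 0.5, 0.206] pointing down, gripper open.
Joint ranges: [-2.53, 2.53], [-0.77, 2.02], [0.04, 2.7], [-1, 4.14], [0.28, 2.66], [-3.11, 3.11]. Speed limits (rad/s): [2.57, 2.57, 3.14, 3.14, 3.14, 3.14].

INTERFACE

Orientations are given as [roll, pitch, yaw] about the fixed x, y, z axes, in that order (R = Rz(yaw) Ry(pitch) Rx(roll)).
In Python, from cell import robot gives the robot as it stands.
- The arm moves only by the tool arm_command, never from a script. Its argument "motion" is a list that holds one entry, the list of rows, each a list of 7 numbers: the turn, a rotation vector about the tool's x, y, z in units of 90 degrees (1.0 is 90 degrees), then the shift along the tool's x, y, z in units of 30 cm (1.0 is 30 cm), then the opening, from -1 (shut) to 1 (fully open). In form: [[[wx, wy, wz, tx, ty, tz, grip], ...]]. A call has 1 to 8 rows; each row is the pose to reach, as a shift and turn from the pose commanded when the call began, along the tool's axes at that moment; what a row does not reach only later rows make up. A row lasts 1/10 s, in which the tool goes at most 50 mm and 8.59 degrees, less where a joint would pass 70% of its speed; a pose out of reach is approached as far as the arm can. A call with a number of a shift or a turn outside -1 to 1 is refused whole. A call with a gripper value outside its range is refused whole. The fingers move at their own pace and stop on an object; "grip_force" is the grip in N (left out, the last holds). Time passes only in rows, so rows that repeat a pose let the fingers close. It gives the time, the measured TCP pose, the force and the opening at its end, in the units of the state.
- robot.observe(): the state, without advancing time (a new reading comes with each control period).
- robot.read_camera(name): name is "scene" or "top" or "wrist"; returns a dict with "image" (480x640x3 uint8, red, green, blue), "z_map" (480x640 float32, m along the optical axis (not along the pixel's ray), 0 where there is no reading), "fov_y" (degrees; the focal length in pixels is half the picture's height over the tangent of half this angle, whatever the lens; pixels are square), "cx", "cy" (the principal point, pixels), "k1" (the pictures are not rectified: a ray, as slopes to the right and down, at radius r is drawn at 1 + k1 r^2 times it, then the intrinsics apply), "cam_to_world" (4x4, takes a point from camera to world coordinates). Camera axes: x right, y down, z forward; pixel columns grow to the right and rows downward; lengths in m; the calibration is good to about 2 mm. A picture is of the moment at which its call begins.
- robot.hand_in(): hands the job in, once; it reports no verdict.
The state is a dict: "time": time; "qpos": joint angles; "qvel": joint speeds; "joint_efforts": joint torques, N m; "tool_pos": TCP position; "tool_rot": TCP orientation; "contact_force": force on the tool from outside, world axes, zero at the start; "torque": the same for the moment, N m; "opening": finger opening in m.
Only numpy, scipy, OpenCV 4.12 (cv2) and the standard library are available. Lean on these libraries where they do the work, as an engineer would, in place of code of your own. Each camera call takes 0.05 s, during which the arm holds its last target.

TASK

Wash out the steel beaker: work the bottle brush that stands in it up and down two full times, each time about 6 cm up and back down to the bottom without pulling its head out of the beaker, and leave it standing there. Then open the cleaner for it: press the orange safety cap of the white jug down, twist it counter-clockwise (seen from above) until it is free, and lift it straight off. Finish while still holding the cap in the gripper, level, about 8 cm above the jug's neck, and leave the other things on the table alone.

Things in the scene. Friction and masses are not known exactly. Their poses are not given: they have to be found in the camera images.
- jug: white cleaner jug, body 84x84 mm, shoulder to 136 mm high, loop handle on its +x side (to 75 mm from the axis, up to 105 mm high); fixed upright in a steel stand 104 mm square, cannot move or turn. Origin: on the neck's axis at table height, z up. Cap closed: lower edge 147.5 mm, top 183.5 mm above the table
- jug_mouth (a point): centre of the neck's mouth, 158 mm above the table, where a spring plunger pushes the cap up. The neck holds three inner lugs of the cap; safety teeth block turning unless the cap is pressed down 5 mm or more. Pressed down and turned counter-clockwise (from above) by 40 to 80 degrees (60 is best, a stop beyond) the cap is free to lift; clear of the neck after 25 mm
- cap_center (a point): centre of the round orange ribbed cap, 50 mm in diameter, 36 mm tall, 40 g, white turn arrows on its flat top; this point is on its axis, 18 mm under its top. Grip its upper 25 mm from above at any yaw. It goes down 8 mm to a hard stop against a spring (about 3 N at first, 10 N at the stop); keep it down while turning. Axes as the jug's when closed
- beaker: round steel beaker, 76 mm outside, 70 mm inside diameter, 110 mm tall, open at the top, fixed to the table by a black rubber suction base 104 mm across. Origin: on its axis at table height, z up. Inner floor 6 mm above the table
- brush_grip (a point): middle of the brush's green upright handle (20 mm in diameter, 75 mm long); 175 mm above the brush's lower end, 35 mm under its upper end, 181 mm above the table as it stands. Loose brush, 90 g, 210 mm long, on a flat foot in the beaker; the blue head is the lowest 70 mm, solid to 58 mm in diameter (bristle tips, which feel nothing, 65 mm). z along the brush to the handle
- chilli_jar: glass jar with grey lid, 70 mm in diameter, 112 mm tall, loose bystander; origin under its centre
- pepper: small spice jar with white lid, 47 mm in diameter, 98 mm tall, loose bystander; origin under its centre
- tape_roll: roll of brown tape lying flat, 92 mm in diameter, 48 mm tall, loose bystander; origin under its centre
- dip_cup_0: small metal dip cup, 67 mm in diameter, 33 mm tall, loose bystander; origin under its centre
There are look-alikes about, which are no part of the job. Leave any pink or yellow look-alike of the part that bears brush_grip alone.

How it is judged:
On the way, in this order (a step that is already met when the one before it is completed fails the run):
1. brush raised 4 cm or more off the beaker's floor (z of brush_grip in the frame of beaker above 0.221 m), for 0.05 s.
2. brush back at the bottom (z of brush_grip in the frame of beaker below 0.19 m), for 0.05 s.
3. brush raised a second time (z of brush_grip in the frame of beaker above 0.221 m), for 0.05 s.
4. brush back at the bottom and let go (z of brush_grip in the frame of beaker below 0.19 m and contact force between the fingers and brush below 0.1 N), for 0.1 s.
5. cap pressed down 5 mm or more (z of cap_center in the frame of jug below 0.1605 m), for 0.1 s.
6. cap turned 37 degrees or more while still on the neck (angle between the x axis of cap_center and the x axis of jug, either way round above 0.65 rad and z of cap_center in the frame of jug below 0.17 m), for 0.05 s.
7. cap lifted clear of the neck (z of cap_center in the frame of jug above 0.1955 m), for 0.05 s.
At the end, for the whole second after the job is handed in: The gripper holds the cap 40 to 160 mm above its closed height, within 40 mm of the jug's axis and tilted less than 20 degrees, touching the jug nowhere; the brush stands in the beaker on its floor (within about 9 mm) (z of cap_center in the frame of jug between 0.2055 and 0.3255 m and horizontal distance between cap_center and jug below 0.04 m and angle between cap_center's own z axis and vertical below 0.35 rad and contact force between the fingers and cap above 1 N and contact force between cap and jug below 0.1 N and horizontal distance between brush_grip and beaker below 0.04 m and z of brush_grip in the frame of beaker between 0.165 and 0.19 m); the arm keeps its last pose, push and grip.
It fails at once if the brush head is pulled out of the beaker (z of brush_grip in the frame of beaker above 0.285 m).
It fails at once if a bystander is moved more than 3 cm (distance of any of chilli_jar, pepper, tape_roll, dip_cup_0 from where it was at the start of the episode above 0.03 m).
It also fails if it takes over 51 s, if anything falls off the work surface, if the arm or the gripper's body presses on something with over 40 N, if the wrist force passes 120 N, or if a joint passes its speed limit or range.

## Working session

There is one attempt and no reset: what is moved stays moved. The work goes in short steps, Python scripts to look and compute and a tool call to move; the robot and the scene stay as the last step left them, time stands still between calls to the robot, and variables do not carry over. Pictures are saved under pics/ and viewed, and the job is handed in when it is done.

Besides the shell and the picture viewer there is one more tool, called after ">>>" as name(argument=value, ...), one argument or row to a line, values as JSON. arm_command: Moves the arm, as the interface text tells. Its arguments: {"type":"object","properties":{"motion":{"type":"array"},"grip_force":{"type":"number"}},"required":["motion"]}

```bash
ls; mkdir -p pics; cat > h.py <<'E'
import numpy as np, cv2
from cell import robot
def cap(name,tag):
    d=robot.read_camera(name)
    np.savez(f'pics/{tag}.npz',**{k:np.asarray(v) for k,v in d.items()})
    cv2.imwrite(f'pics/{tag}.png',d['image'][:,:,::-1]); return d
def load(tag): return {k:v for k,v in np.load(f'pics/{tag}.npz').items()}
def K(d):
    f=240/np.tan(np.radians(float(d['fov_y']))/2)
    return np.array([[f,0,float(d['cx'])],[0,f,float(d['cy'])],[0,0,1]])
def slopes(d,uv):
    uv=np.asarray(uv,np.float64).reshape(-1,1,2)
    return cv2.undistortPoints(uv,K(d),np.array([float(d['k1']),0,0,0])).reshape(-1,2)
def plane(d,uv,z):
    s=slopes(d,uv); T=d['cam_to_world']; r=np.c_[s,np.ones(len(s))]@T[:3,:3].T
    o=T[:3,3]; return o+r*((z-o[2])/r[:,2])[:,None]
def cloud(d):
    v,u=np.mgrid[:480,:640]; s=slopes(d,np.c_[u.ravel(),v.ravel()])
    z=d['z_map'].ravel()[:,None]; T=d['cam_to_world']
    P=(np.c_[s,np.ones(len(s))]*z)@T[:3,:3].T+T[:3,3]; P[z[:,0]==0]=np.nan
    return P.reshape(480,640,3)
E
python3 - <<'E'
from h import *
for n in ['scene','top','wrist']:
    d=cap(n,n+'0'); print(n,d['fov_y'],d['k1'],d['cam_to_world'].round(3).tolist())
print(robot.observe())
E
```

```text
pics
scene 54.36217916302718 -0.00040545071529830487 [[0.825, -0.413, 0.385, -0.077], [-0.565, -0.606, 0.56, -0.788], [0.001, -0.68, -0.734, 1.184], [0.0, 0.0, 0.0, 1.0]]
top 42.30354848168501 0.02776550205958985 [[0.008, -0.977, 0.214, 0.141], [-1.0, -0.007, 0.007, 0.009], [-0.005, -0.214, -0.977, 1.78], [0.0, 0.0, 0.0, 1.0]]
wrist 62.89877545393926 -0.0780160389252385 [[0.304, 0.918, 0.255, 0.092], [0.953, -0.293, -0.082, 0.523], [-0.001, 0.268, -0.964, 0.383], [0.0, 0.0, 0.0, 1.0]]
{'time': 0.15, 'qpos': array([ 1.11599048e+00,  3.42521557e-01,  1.52476316e+00,  1.71015008e-06,
        1.27537303e+00, -1.46045553e-01]), 'qvel': array([ 0.00121159, -0.00195496, -0.00223493,  0.00038284,  0.00013602,
        0.00177944]), 'joint_efforts': array([ 1.24963557e-03, -4.31470156e+01, -2.44354498e+01,  7.16662081e-02,
        5.37441729e-02, -7.23415064e-05]), 'tool_pos': array([0.15940218, 0.49989749, 0.20513798]), 'tool_rot': array([-3.14053914e+00, -1.56617746e-04,  2.83283178e+00]), 'contact_force': array([ 0.07367314,  0.39210204, -0.43374477]), 'torque': array([ 0.00649658, -0.00019383,  0.00387359]), 'opening': 0.09186991471394981}
```

View pics/scene0.png

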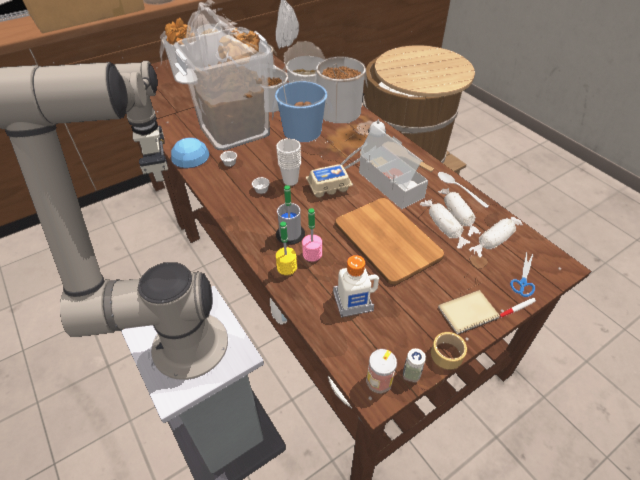

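View pics/top0.png

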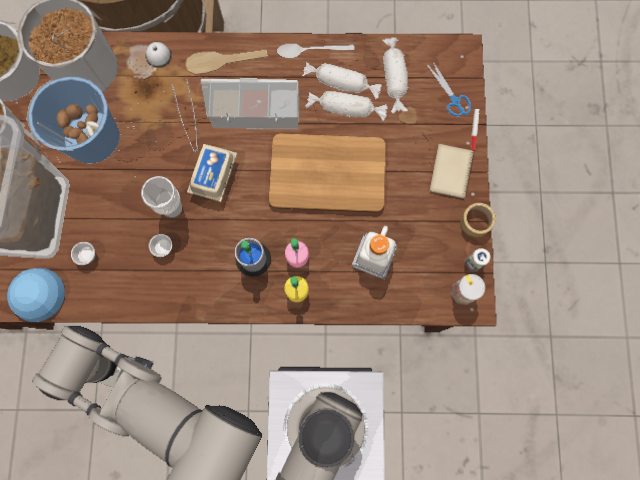

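The scene view shows the steel beaker with its green-handled brush at about (288,215). The pink look-alike is at (312,240), the yellow one at (286,255), and the jug's orange cap at (356,266). In the top view these are at (250,255), (297,252), (296,288) and (379,244). Next I'll measure them.

```bash
python3 - <<'E'
from h import *
for n in ['scene0','top0']:
    d=load(n); P=cloud(d); hsv=cv2.cvtColor(d['image'],cv2.COLOR_RGB2HSV)
    print(n)
    for nm,lo,hi in [('green',(55,120,40),(85,255,255)),('orange',(5,200,150),(16,255,255)),('blue',(105,150,60),(125,255,255))]:
        m=cv2.inRange(hsv,lo,hi); k,L,S,C=cv2.connectedComponentsWithStats(m)
        for i in range(1,k):
            if S[i,4]<25: continue
            q=P[(L==i)]; q=q[~np.isnan(q[:,0])]
            if len(q)==0: continue
            zt=np.percentile(q[:,2],97); t=q[q[:,2]>zt-.008]
            print(nm,C[i].round(1),S[i].tolist(),'med',np.median(q,0).round(3),'zmin/max',q[:,2].min().round(3),q[:,2].max().round(3),'top',t.mean(0).round(4),len(t), 'mid', ((t.min(0)+t.max(0))/2).round(4))
E
```

```text
scene0
green [287.2 196.5] [285, 192, 5, 11, 47] med [0.463 0.205 0.182] zmin/max 0.159 0.203 top [0.4626 0.2055 0.1973] 14 mid [0.4641 0.2057 0.1976]
green [311.  220.1] [309, 215, 5, 11, 50] med [0.471 0.079 0.174] zmin/max 0.152 0.195 top [0.4724 0.0791 0.1904] 10 mid [0.4726 0.0793 0.1903]
green [283.3 233.5] [281, 229, 6, 10, 54] med [0.371 0.078 0.172] zmin/max 0.153 0.198 top [0.3701 0.0765 0.1937] 8 mid [0.3697 0.0762 0.1939]
orange [354.9 269.8] [348, 264, 16, 11, 88] med [ 0.462 -0.157  0.174] zmin/max 0.153 0.186 top [ 0.4642 -0.1529  0.1808] 37 mid [ 0.4689 -0.1482  0.1817]
blue [331.7 175.4] [327, 174, 12, 4, 25] med [0.717 0.321 0.073] zmin/max 0.067 0.078 top [0.7181 0.3216 0.0734] 20 mid [0.72   0.3213 0.0736]
blue [522.3 285.4] [518, 279, 10, 17, 52] med [ 0.955 -0.4    0.009] zmin/max 0.003 0.013 top [ 0.9501 -0.3999  0.0089] 49 mid [ 0.9471 -0.4035  0.009 ]
blue [357.3 299.5] [349, 293, 18, 13, 83] med [ 0.463 -0.177  0.061] zmin/max 0.034 0.086 top [ 0.4617 -0.1773  0.0828] 23 mid [ 0.462  -0.1776  0.0823]
top0
green [293.9 241.7] [291, 239, 7, 6, 31] med [0.475 0.087 0.21 ] zmin/max 0.2 0.217 top [0.476  0.0853 0.2135] 17 mid [0.4771 0.0852 0.2133]
green [244.6 243.9] [241, 241, 9, 7, 37] med [0.467 0.213 0.216] zmin/max 0.193 0.225 top [0.4675 0.2136 0.2183] 24 mid [0.4674 0.2144 0.2202]
green [293.8 281.1] [291, 277, 7, 10, 41] med [0.374 0.085 0.208] zmin/max 0.155 0.216 top [0.3763 0.086  0.2118] 22 mid [0.3758 0.0862 0.2117]
blue [209.8 166. ] [194, 150, 31, 35, 324] med [0.729 0.346 0.073] zmin/max 0.061 0.086 top [0.7245 0.341  0.0755] 182 mid [0.7236 0.3407 0.0791]
blue [208.6 183.2] [206, 180, 6, 7, 26] med [0.676 0.341 0.071] zmin/max 0.065 0.08 top [0.6762 0.3419 0.073 ] 20 mid [0.6752 0.3413 0.0751]
blue [250.5 254.4] [240, 244, 21, 20, 277] med [0.466 0.211 0.078] zmin/max 0.029 0.148 top [0.4661 0.2126 0.0831] 130 mid [0.4692 0.2152 0.1135]
```

```bash
python3 - <<'E'
from h import *
d=load('top0');im=d['image'][:,:,::-1]
a=cv2.resize(im[225:310,225:325],None,fx=6,fy=6,interpolation=cv2.INTER_CUBIC)
cv2.imwrite('pics/tc.png',a)
d=load('scene0');im=d['image'][:,:,::-1]
cv2.imwrite('pics/sc.png',cv2.resize(im[180:320,260:390],None,fx=4,fy=4,interpolation=cv2.INTER_CUBIC))
E
```

```text
(no output)
```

View pics/tc.png

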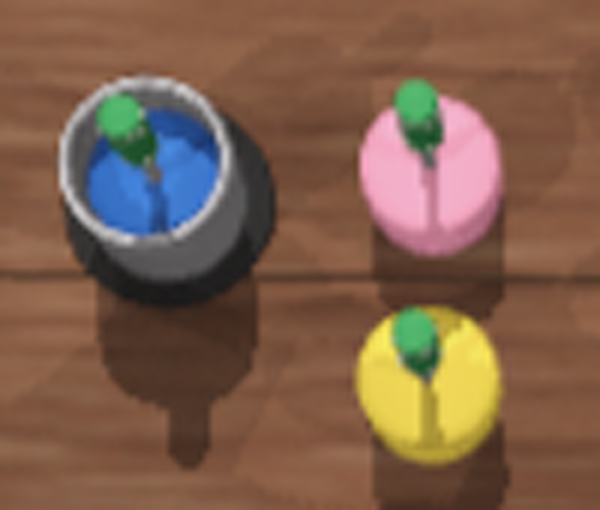

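View pics/sc.png

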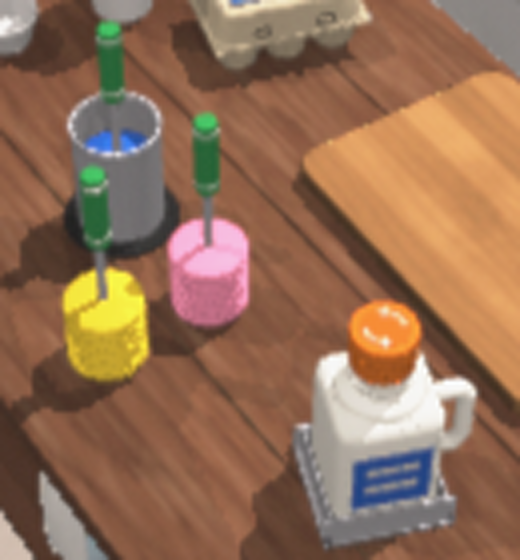

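```bash
python3 - <<'E'
from h import *
t=load('top0'); s=load('scene0')
print('handle top',plane(t,[(245.1,244.0)],.216),plane(s,[(287.2,187.6)],.216))
print('rim',plane(t,[(249.0,251.5)],.11), 'rim scene',plane(s,[(260+115/4,180+125/4)],.11))
for d,n,bx in [(t,'t',(360,225,40,40)),(s,'s',(340,245,40,45))]:
    hsv=cv2.cvtColor(d['image'],cv2.COLOR_RGB2HSV)
    x,y,w,h=bx; m=cv2.inRange(hsv,(3,140,120),(20,255,255))
    q=np.zeros_like(m); q[y:y+h,x:x+w]=m[y:y+h,x:x+w]
    k,L,S,C=cv2.connectedComponentsWithStats(q); i=1+np.argmax(S[1:,4]); print(n,S[i],C[i], plane(d,[C[i]],.1835),plane(d,[C[i]],.1655))
    P=cloud(d)[L==i]; P=P[P[:,2]>.17]; print('cloud',np.nanmedian(P,0),np.nanmin(P,0),np.nanmax(P,0))
im=t['image'][:,:,::-1]
cv2.imwrite('pics/jc.png',cv2.resize(im[220:285,345:410],None,fx=8,fy=8,interpolation=cv2.INTER_CUBIC))
E
```

```text
handle top [[0.46781088 0.21211472 0.216     ]] [[0.46645815 0.20769645 0.216     ]]
rim [[0.46902362 0.21447236 0.11      ]] rim scene [[0.46764493 0.21102992 0.11      ]]
t [370 234  19  21 244] [378.89344262 244.68852459] [[ 0.47516593 -0.13537886  0.1835    ]] [[ 0.4789359  -0.13700688  0.1655    ]]
cloud [ 0.47720554 -0.13566689  0.18295607] [ 0.45470773 -0.16020755  0.17182664] [ 0.50426991 -0.11205262  0.19436092]
s [346 254  20  22 306] [355.44771242 264.80392157] [[ 0.47070732 -0.14713243  0.1835    ]] [[ 0.48057373 -0.13559715  0.1655    ]]
cloud [ 0.47541405 -0.14340383  0.18306031] [ 0.45191845 -0.16422516  0.17048215] [ 0.50233397 -0.11462492  0.19093414]
```

View pics/jc.png

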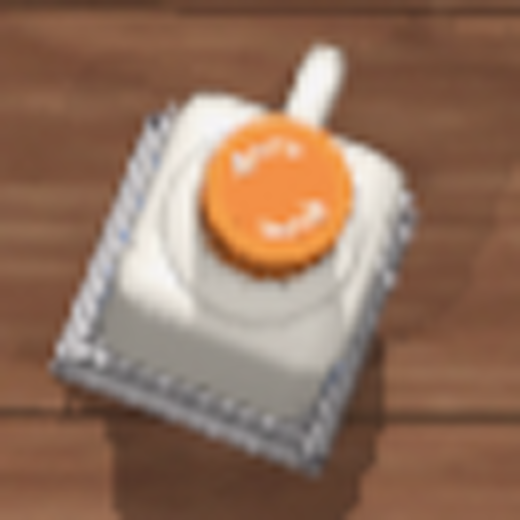

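>>> arm_command(
  motion=[
    [[0,0,0,-0.1,-0.05,-0.1,0.3],[0,0,0,-0.24,-0.115,-0.15,0.3],[0,0,0,-0.38,-0.18,-0.15,0.3],[0,0,0,-0.52,-0.25,-0.15,0.3],[0,0,0,-0.66,-0.316,-0.15,0.3],[0,0,0,-0.8,-0.383,-0.15,0.3]],
  ],
)

```text
time: 0.75
tool_pos: [0.3542, 0.3163, 0.2506]
tool_rot: [3.142, -0.0, 2.833]
contact_force: [1.4, 0.8, 0.4]
opening: 0.0599
```

>>> arm_command(
  motion=[
    [[0,0,0,-0.13,-0.06,0,0.3],[0,0,0,-0.26,-0.125,0,0.3],[0,0,0,-0.38,-0.18,0,0.3],[0,0,0,-0.468,-0.224,0,0.3],[0,0,0,-0.468,-0.224,0,0.3],[0,0,0,-0.468,-0.224,0,0.3]],
  ],
)

```text
time: 1.35
tool_pos: [0.4665, 0.2108, 0.2502]
tool_rot: [-3.141, -0.001, 2.831]
contact_force: [0.2, 0.3, -0.4]
opening: 0.0597
```

```bash
python3 - <<'E'
from h import *
d=cap('wrist','w1'); o=robot.observe(); print(o['time'],o['tool_pos'],o['tool_rot'],o['opening'],d['cam_to_world'][:3,3])
P=cloud(d);hsv=cv2.cvtColor(d['image'],cv2.COLOR_RGB2HSV);m=cv2.inRange(hsv,(55,100,40),(85,255,255))
k,L,S,C=cv2.connectedComponentsWithStats(m)
for i in range(1,k):
    if S[i,4]>60:
        q=P[L==i]; zt=np.nanpercentile(q[:,2],95); t=q[q[:,2]>zt-.004]; print(C[i].round(),S[i],zt,np.nanmean(t,0).round(4),np.nanmin(t,0).round(4),np.nanmax(t,0).round(4))
E
```

```text
1.4 [0.46601376 0.21139769 0.25033873] [-3.14151034e+00 -1.04293185e-03  2.83263969e+00] 0.05968417583687359 [0.39898214 0.23351192 0.42807022]
[104. 171.] [  79  157   47   33 1014] 0.1952772357473166 [0.3779 0.0947 0.1944] [0.3683 0.0894 0.1913] [0.3859 0.0971 0.1984]
[ 66. 178.] [ 50 163  34  32 852] 0.2094988640627083 [0.3767 0.088  0.2081] [0.3675 0.0778 0.2055] [0.3857 0.0969 0.2109]
[321. 235.] [308 225  28  21 379] 0.19854264890994103 [0.4601 0.2171 0.1975] [0.4583 0.2085 0.1946] [0.4653 0.2238 0.2021]
[322. 261.] [307 245  31  32 784] 0.21562122979578724 [0.4673 0.2146 0.2143] [0.4588 0.2051 0.2116] [0.4768 0.2234 0.2166]
```

View pics/w1.png

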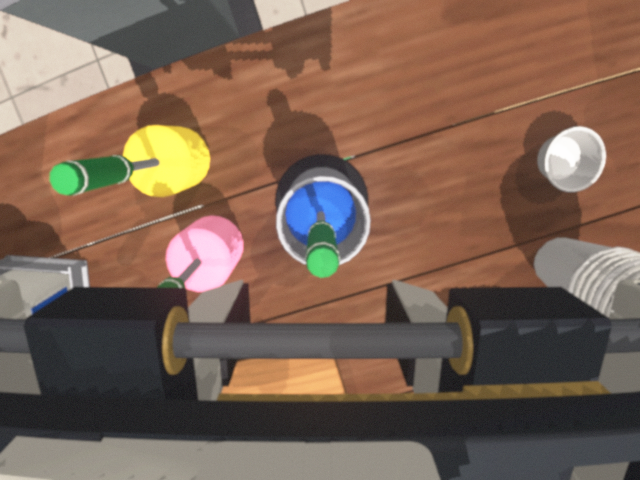

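The wrist view shows the handle top at (322,261), centred between the fingers. It measures (0.467, 0.214, 0.215), which fits the given height of 0.216. I'll descend and grip.

>>> arm_command(
  motion=[
    [[0,0,0,0,0.005,0.1,0.3],[0,0,0,0,0.005,0.2,0.3],[0,0,0,0,0.005,0.263,0.3],[0,0,0,0,0.005,0.263,-0.2],[0,0,0,0,0.005,0.263,-1],[0,0,0,0,0.005,0.263,-1],[0,0,0,0,0.005,0.263,-1],[0,0,0,0,0.005,0.263,-1]],
  ],
  grip_force=20,
)

```text
time: 2.2
tool_pos: [0.4674, 0.2127, 0.1726]
tool_rot: [3.141, 0.001, 2.833]
contact_force: [0.9, -0.1, 1.0]
opening: 0.0244
```

>>> arm_command(
  motion=[
    [[0,0,0,0,0,0,-1],[0,0,0,0,0,0,-1],[0,0,0,0,0,0,-1]],
  ],
)

```text
time: 2.5
tool_pos: [0.4675, 0.2127, 0.1723]
tool_rot: [3.141, 0.001, 2.833]
contact_force: [-0.1, 1.0, 4.5]
opening: 0.0194
```

>>> arm_command(
  motion=[
    [[0,0,0,0,0,-0.05,-1],[0,0,0,0,0,-0.1,-1],[0,0,0,0,0,-0.15,-1],[0,0,0,0,0,-0.2,-1],[0,0,0,0,0,-0.2,-1],[0,0,0,0,0,-0.2,-1]],
  ],
)

```text
time: 3.1
tool_pos: [0.4667, 0.2124, 0.231]
tool_rot: [-3.141, -0.001, 2.833]
contact_force: [-0.3, -0.3, -0.8]
opening: 0.0196
```

```bash
python3 - <<'E'
from h import *
d=cap('scene','s2'); print(robot.observe()['contact_force'])
cv2.imwrite('pics/s2c.png',cv2.resize(d['image'][100:280,210:390,::-1],None,fx=3.3,fy=3.3,interpolation=cv2.INTER_CUBIC))
E
```

```text
[ 0.27519117 -0.1449868  -1.04605308]
```

View pics/s2c.png

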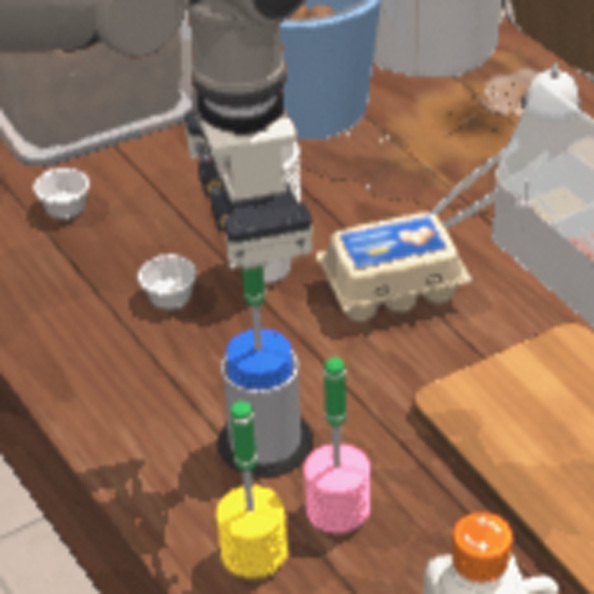

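The picture shows the blue head raised about 2.5 cm above the rim at (260,360), still in the beaker. The wrist reads about −0.9 N, which is the brush's weight. I'll do the down stroke now, then the second stroke.

>>> arm_command(
  motion=[
    [[0,0,0,0,0,0.06,-1],[0,0,0,0,0,0.12,-1],[0,0,0,0,0,0.18,-1],[0,0,0,0,0,0.197,-1],[0,0,0,0,0,0.197,-1],[0,0,0,0,0,0.197,-1]],
  ],
)

```text
time: 3.75
tool_pos: [0.4666, 0.2124, 0.172]
tool_rot: [-3.141, -0.001, 2.833]
contact_force: [-0.5, 0.1, -1.0]
opening: 0.0194
```

>>> arm_command(
  motion=[
    [[0,0,0,0,0,-0.05,-1],[0,0,0,0,0,-0.1,-1],[0,0,0,0,0,-0.15,-1],[0,0,0,0,0,-0.2,-1],[0,0,0,0,0,-0.2,-1],[0,0,0,0,0,-0.2,-1]],
  ],
)

```text
time: 4.35
tool_pos: [0.4668, 0.2124, 0.232]
tool_rot: [-3.141, -0.001, 2.833]
contact_force: [-0.3, 0.8, -1.1]
opening: 0.0196
```

>>> arm_command(
  motion=[
    [[0,0,0,0,0,0.06,-1],[0,0,0,0,0,0.12,-1],[0,0,0,0,0,0.18,-1],[0,0,0,0,0,0.2,-1],[0,0,0,0,0,0.2,-1],[0,0,0,0,0,0.2,-1]],
  ],
)

```text
time: 4.95
tool_pos: [0.4667, 0.2124, 0.1721]
tool_rot: [-3.141, -0.001, 2.833]
contact_force: [-0.1, 0.2, -1.4]
opening: 0.0195
```

>>> arm_command(
  motion=[
    [[0,0,0,0,0,0.005,-1],[0,0,0,0,0,0.005,-1],[0,0,0,0,0,0.005,0.3],[0,0,0,0,0,0.005,0.3],[0,0,0,0,0,0.005,0.3],[0,0,0,0,0,0.005,0.3],[0,0,0,0,0,0.005,0.3],[0,0,0,0,0,0.005,0.3]],
  ],
)

```text
time: 5.75
tool_pos: [0.467, 0.2126, 0.1711]
tool_rot: [3.142, -0.0, 2.833]
contact_force: [-0.4, -0.1, 0.3]
opening: 0.0589
```

>>> arm_command(
  motion=[
    [[0,0,0,0,0,0,0.3],[0,0,0,0,0,-0.04,0.3],[0,0,0,0,0,-0.14,0.3],[0,0,0,0,0,-0.26,0.3],[0,0,0,0,0,-0.3,0.3],[0,0,0,0,0,-0.3,0.3]],
  ],
)

```text
time: 6.35
tool_pos: [0.4682, 0.2129, 0.2641]
tool_rot: [3.138, 0.005, 2.833]
contact_force: [0.0, -0.3, -0.5]
opening: 0.0596
```

```bash
python3 - <<'E'
from h import *
d=cap('scene','s3'); o=robot.observe();print(o['time'],o['tool_pos'],o['opening'])
cv2.imwrite('pics/s3c.png',cv2.resize(d['image'][100:280,210:390,::-1],None,fx=3.3,fy=3.3,interpolation=cv2.INTER_CUBIC))
w=cap('wrist','w3');P=cloud(w);hsv=cv2.cvtColor(w['image'],cv2.COLOR_RGB2HSV);m=cv2.inRange(hsv,(55,100,40),(85,255,255))
k,L,S,C=cv2.connectedComponentsWithStats(m)
for i in range(1,k):
    if S[i,4]>60:
        q=P[L==i]; zt=np.nanpercentile(q[:,2],95); t=q[q[:,2]>zt-.004]; print(C[i].round(),S[i],zt,np.nanmean(t,0).round(4))
E
```

```text
6.4 [0.4673811  0.2126233  0.26225825] 0.059506649285611446
[110. 168.] [ 86 155  44  31 892] 0.19482009693480018 [0.3777 0.0946 0.1938]
[ 74. 175.] [ 59 160  32  31 774] 0.2094750904880223 [0.3766 0.088  0.2081]
[315. 228.] [302 220  27  19 317] 0.19794489377142527 [0.4589 0.2156 0.1972]
[315. 253.] [301 239  30  30 705] 0.21565049215574433 [0.4662 0.213  0.2143]
[167. 282.] [157 277  21  10 134] 0.17205910250655168 [0.4682 0.0923 0.1707]
```

View pics/s3c.png

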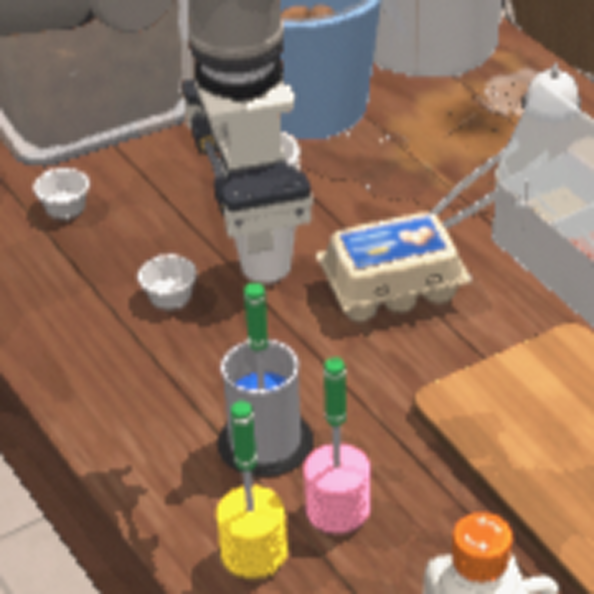

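The brush stands at the bottom again: its handle top measures 0.2157 m, and the picture shows it clear of the fingers at (255,315). I'll move on to the jug.

>>> arm_command(
  motion=[
    [[0,0,0,-0.03,-0.09,0,0.8],[0,0,0,-0.08,-0.23,0,0.8],[0,0,0,-0.13,-0.37,0,0.8],[0,0,0,-0.18,-0.51,0,0.8],[0,0,0,-0.23,-0.65,0,0.8],[0,0,0,-0.28,-0.79,0,0.8]],
  ],
)

```text
time: 7.05
tool_pos: [0.4741, -0.0403, 0.2599]
tool_rot: [-3.142, -0.002, 2.833]
contact_force: [-0.8, 0.2, -0.3]
opening: 0.0827
```

>>> arm_command(
  motion=[
    [[0,0,0,-0.04,-0.12,0,0.8],[0,0,0,-0.08,-0.23,0,0.8],[0,0,0,-0.106,-0.314,0,0.8],[0,0,0,-0.106,-0.314,0,0.8],[0,0,0,-0.106,-0.314,0,0.8],[0,0,0,-0.106,-0.314,0,0.8]],
  ],
)

```text
time: 7.65
tool_pos: [0.4764, -0.1371, 0.2605]
tool_rot: [3.141, -0.001, 2.834]
contact_force: [0.1, 1.0, -0.3]
opening: 0.0826
```

```bash
python3 - <<'E'
from h import *
d=cap('wrist','w4'); o=robot.observe(); print(o['time'],o['tool_pos'],o['tool_rot'],o['qpos'].round(3),o['opening'])
P=cloud(d);hsv=cv2.cvtColor(d['image'],cv2.COLOR_RGB2HSV);m=cv2.inRange(hsv,(3,140,100),(20,255,255))
k,L,S,C=cv2.connectedComponentsWithStats(m)
for i in range(1,k):
    if S[i,4]>300:
        q=P[L==i]; t=q[abs(q[:,2]-.1835)<.004]; print(C[i].round(),S[i],len(t))
        if len(t): print(np.nanmean(t,0).round(4),np.nanmin(t,0).round(4),np.nanmax(t,0).round(4), cv2.minEnclosingCircle(t[:,:2].astype(np.float32)))
E
```

```text
7.7 [ 0.47656678 -0.13700232  0.26075597] [ 3.14107153e+00 -9.08381417e-04  2.83411497e+00] [-0.435  0.25   1.501  0.     1.392 -1.698] 0.08271806098969019
[495.  46.] [ 445    0  116   95 1360] 0
[317. 241.] [ 283  203   70   77 3761] 3378
[ 0.4779 -0.1362  0.1824] [ 0.4546 -0.1601  0.1795] [ 0.5042 -0.1125  0.1847] ((0.47932833433151245, -0.13622963428497314), 0.024991942569613457)
[542. 274.] [ 453  245  159   65 3915] 0
[382. 312.] [ 335  296   77   26 1099] 0
[388. 379.] [ 314  359  134   41 2494] 0
[569. 389.] [ 482  380  158   17 1011] 0
```

View pics/w4.png

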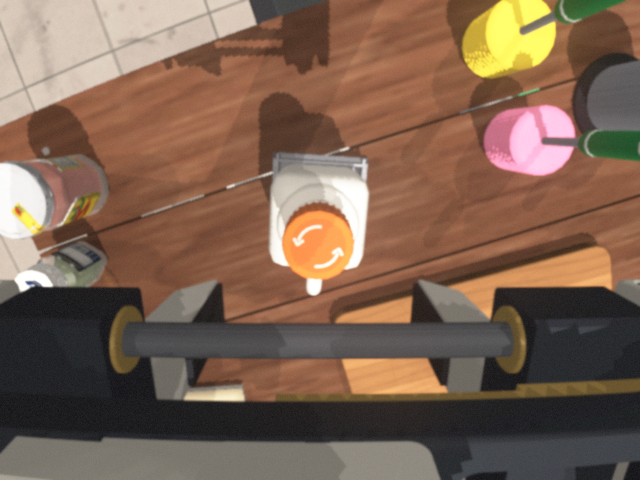

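The wrist view shows the cap at (317,241) with its turn arrows. The fitted top radius is 25.0 mm at z = 0.1835, which matches the cap, and its centre is about (0.4785, −0.1363). I'll turn clockwise 45° first to leave room on joint 6, then descend.

>>> arm_command(
  motion=[
    [[0,0,0.08,-0.006,0.004,0,0.8],[0,0,0.17,-0.006,0.004,0.0,0.8],[0,0,0.26,-0.006,0.004,0.02,0.8],[0,0,0.35,-0.006,0.004,0.06,0.8],[0,0,0.43,-0.006,0.004,0.1,0.8],[0,0,0.5,-0.006,0.004,0.14,0.8],[0,0,0.5,-0.006,0.004,0.18,0.8],[0,0,0.5,-0.006,0.004,0.18,0.8]],
  ],
)

```text
time: 8.5
tool_pos: [0.478, -0.1361, 0.2058]
tool_rot: [-3.14, -0.003, 2.049]
contact_force: [-0.2, 0.6, 0.1]
opening: 0.0828
```

>>> arm_command(
  motion=[
    [[0,0,0,0,0,0.05,0.8],[0,0,0,0,0,0.1,0.8],[0,0,0,0,0,0.15,0.8],[0,0,0,0,0,0.168,0.8],[0,0,0,0,0,0.168,0.8]],
  ],
)

```text
time: 9.0
tool_pos: [0.4787, -0.1371, 0.1567]
tool_rot: [-3.141, -0.001, 2.048]
contact_force: [0.8, 0.6, -0.6]
opening: 0.0826
```

>>> arm_command(
  motion=[
    [[0,0,0,0,0,0,-1],[0,0,0,0,0,0,-1],[0,0,0,0,0,0,-1],[0,0,0,0,0,0,-1],[0,0,0,0,0,0,-1],[0,0,0,0,0,0,-1]],
  ],
  grip_force=45,
)

```text
time: 9.6
tool_pos: [0.4789, -0.1377, 0.1569]
tool_rot: [3.141, 0.0, 2.047]
contact_force: [-0.4, -0.3, 3.4]
opening: 0.0483
```

>>> arm_command(
  motion=[
    [[0,0,0,0,0,0.008,-1],[0,0,0,0,0,0.016,-1],[0,0,0,0,0,0.024,-1],[0,0,0,0,0,0.026,-1],[0,0,0,0,0,0.026,-1],[0,0,0,0,0,0.026,-1]],
  ],
)

```text
time: 10.2
tool_pos: [0.4789, -0.1377, 0.1495]
tool_rot: [3.141, 0.001, 2.047]
contact_force: [-2.4, 0.6, 8.4]
opening: 0.0482
```

The cap is pressed down 7.4 mm with 8.4 N, which agrees with the spring. I'll twist it counter-clockwise 60° now.

>>> arm_command(
  motion=[
    [[0,0,-0.08,0,0,0.002,-1],[0,0,-0.17,0,0,0.002,-1],[0,0,-0.26,0,0,0.002,-1],[0,0,-0.35,0,0,0.002,-1],[0,0,-0.44,0,0,0.002,-1],[0,0,-0.53,0,0,0.002,-1],[0,0,-0.61,0,0,0.002,-1],[0,0,-0.667,0,0,0.002,-1]],
  ],
)

```text
time: 11.0
tool_pos: [0.48, -0.1379, 0.1494]
tool_rot: [-3.141, 0.003, 3.1]
contact_force: [-0.7, 1.1, 9.0]
opening: 0.0482
```

```bash
python3 - <<'E'
from h import *
d=cap('wrist','w5'); o=robot.observe(); print(o['time'],o['tool_pos'],o['tool_rot'],o['contact_force'],o['torque'],o['opening'])
cap('scene','s5')
E
```

```text
11.05 [ 0.47994232 -0.13794537  0.14935055] [-3.14071332  0.00318953  3.10380614] [0.02439137 0.76355719 8.79649658] [ 0.13516533  0.01721898 -0.00322929] 0.04830185220480961
```

View pics/w5.png

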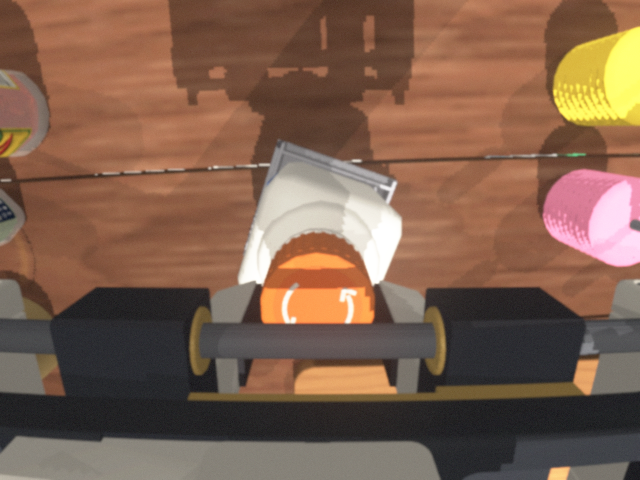

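The wrist view shows the arrow pair now lying horizontally, at (290,303) and (350,305). It has turned about 45° counter-clockwise in the picture while the camera turned 15°, so the cap turned the full 60° without slipping. I'll lift it straight up.

>>> arm_command(
  motion=[
    [[0,0,0,0,0,-0.02,-1],[0,0,0,0,0,-0.05,-1],[0,0,0,0,0,-0.09,-1],[0,0,0,0,0,-0.14,-1],[0,0,0,0,0,-0.2,-1],[0,0,0,0,0,-0.26,-1],[0,0,0,0,0,-0.29,-1],[0,0,0,0,0,-0.29,-1]],
  ],
)

```text
time: 11.9
tool_pos: [0.4792, -0.1378, 0.2361]
tool_rot: [-3.141, 0.002, 3.095]
contact_force: [0.1, 1.3, -0.7]
opening: 0.0476
```

>>> arm_command(
  motion=[
    [[0,0,0,0,0,0,-1],[0,0,0,0,0,0,-1]],
  ],
)

```text
time: 12.1
tool_pos: [0.4783, -0.1374, 0.2342]
tool_rot: [3.141, -0.002, 3.095]
contact_force: [0.3, -0.4, -1.0]
opening: 0.048
```

```bash
python3 - <<'E'
from h import *
d=cap('scene','s6'); o=robot.observe(); print(o['time'],o['tool_pos'],o['tool_rot'],o['contact_force'],o['opening'])
cv2.imwrite('pics/s6c.png',cv2.resize(d['image'][150:400,230:480,::-1],None,fx=2.4,fy=2.4,interpolation=cv2.INTER_CUBIC))
w=cap('wrist','w6'); P=cloud(w);hsv=cv2.cvtColor(w['image'],cv2.COLOR_RGB2HSV);m=cv2.inRange(hsv,(3,140,100),(20,255,255))>0
q=P[m]; q=q[(abs(q[:,0]-.479)<.03)&(abs(q[:,1]+.137)<.03)]; print(np.nanpercentile(q,[2,50,98],axis=0).round(4))
t=cap('top','t6')
E
```

```text
12.15 [ 0.47834387 -0.13739074  0.2342993 ] [ 3.14075659e+00 -1.78246135e-03  3.09513185e+00] [ 0.13973145 -0.46373968 -0.18133797] 0.04812689667912952
[[ 0.4537 -0.1599  0.2353]
 [ 0.4657 -0.1357  0.2597]
 [ 0.4848 -0.1106  0.3472]]
```

View pics/s6c.png

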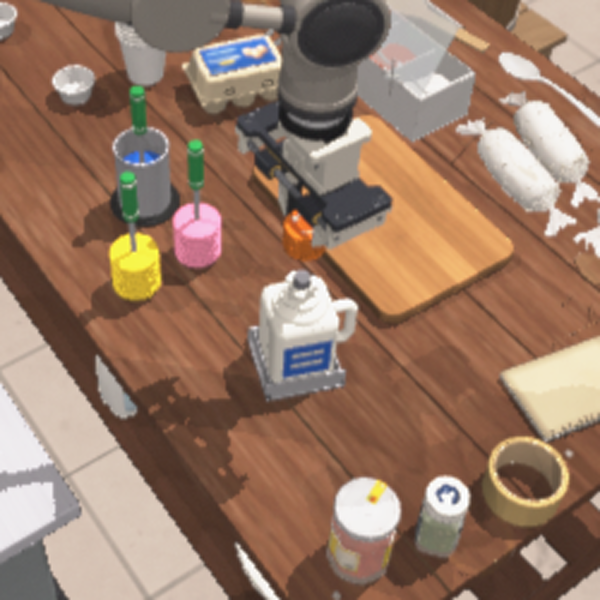

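View pics/t6.png

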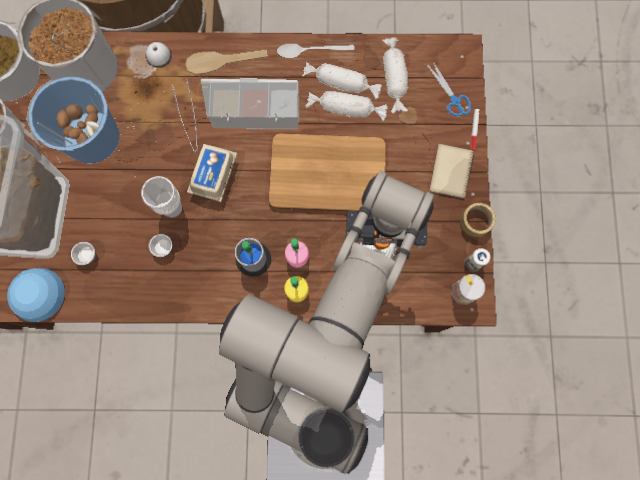

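The scene view shows the cap level in the jaws at (303,237), clear above the open neck at (300,280). The brush stands in the beaker at (137,110), and the bystanders are where they were.

```bash
python3 -c "
from cell import robot; print(robot.hand_in())"
```

```text
the job is handed in; nothing more can be done
None
```

I finished both jobs and handed in at about 12.2 s of the 51 s allowed; the hand-in gave no verdict.

- **Brush:** I worked it up about 6 cm and back down twice, and its head stayed in the beaker. I then let go of it. Its handle top measured 0.2157 m against an expected 0.216 m, so it is standing on the floor of the beaker.
- **Cap:** I pressed it down 7.4 mm with about 8.4 N, twisted it 60° counter-clockwise and lifted it straight off. The arrows in the wrist picture had turned the full amount, so the cap did not slip in the grip.
- **Last checks:** The cap is held level (tool tilt about 0.1°), with its centre about 0.242–0.244 m above the table, so about 77 mm above its closed height. It is within about 2 mm of the jug's axis.
- **Surroundings:** In the last pictures the cap is clear of the jug, the brush stands in the beaker, and the bystanders look unmoved; I did not measure them again.
- **Disagreement:** No check failed. The first sight from the scene camera put the cap up to about 1 cm off, so I used the wrist camera's measurement instead, whose 25.0 mm radius matched the cap.

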